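Vent a lab bench air line with a spring-centred valve lever

ROBOT

A 7-joint arm with a two-finger parallel gripper is mounted at the origin on the work surface. World frame = base frame: x ahead of the robot, y to its left, z up, the work surface at z = 0. Lengths are in m, angles in rad, forces in N, time in s.
With the tool pointing down it reaches from about 0.425 to 0.825 m from the base axis. Payload 3.6 kg.
Tool frame: the origin (TCP) lies midway between the tips of the shut fingers; the grasp point (between the pads) lies 19 mm behind it; z points along the fingers, x is the direction in which the jaws open and shut, and the axes are right-handed (so a half turn about z gives the same grasp; the last joint's range is limited). The gripper opens to 93 mm and grips with 3 to 60 N. Pads are 15 mm wide; open, the fingers measure 128 mm over their backs; the gripper's body (75 mm by 188 mm) begins 65 mm behind the grasp point.
Start: joints at [-1.212, 0.615, -0.013, 1.423, 0.008, 1.103, -0.04], TCP at [0.244, 0.602, 0.219] pointing down, gripper open.
Joint ranges: [-3.12, 3.12], [-0.3, 2.06], [-1.34, 1.32], [0.26, 2.42], [-1.36, 4.5], [0.01, 1.98], [-2.84, 2.84]. Speed limits (rad/s): [2.79, 2.79, 3.14, 3.14, 3.14, 3.14, 3.14].

INTERFACE

Orientations are given as a unit quaternion [w, x, y, z].
In Python, from bench import ctrl, vision gives the robot as it stands.
- The arm moves only by the shell command python3 -m handwheel 'ROWS'. ROWS is JSON, a list of rows, each an object with "travel": the shift along the tool's x, y, z in cm, a list of three; "twist": the turn, a rotation vector about the tool's x, y, z in rad, a list of three; "claw": the finger opening in cm, from 0 to 9.3. A call has 1 to 5 rows; each row shifts and turns the pose as measured when the row begins, along the tool's axes as they then stand; what a row does not reach is not made up. A row lasts 1/10 s, in which the tool goes at most 50 mm and 8.59 degrees, less where a joint would pass 70% of its speed; a pose out of reach is approached as far as the arm can. A call is refused whole if a number of a shift passes 5 or a number of a turn 0.15, either way. A call with a gripper value outside its range is refused whole. The fingers move at their own pace and stop on an object; the grip force is fixed at half the most. Time passes only in rows, so rows that do not move let the fingers close. It gives the time, the measured TCP pose, the force and the opening at its end, in the units of the state.
- ctrl.read_state(): the state, without advancing time (a new reading comes with each control period).
- vision.grab_frame(name): name is "scene" or "top"; returns the picture (400x640x3 uint8, blue, green, red); there is no depth.
- vision.calibration(name): a dict with "fovy" (degrees; the focal length in pixels is half the picture's height over the tangent of half this angle, whatever the lens; pixels are square), "cx", "cy" (the principal point, pixels), "R" (3x3) and "t" (3): a world point X has camera coordinates R X + t. Camera axes: x right, y down, z forward; pixel columns grow to the right and rows downward; lengths in m; the calibration is good to about 2 mm. A picture is of the moment at which its call begins. calibration takes no time and is no camera call.
- ctrl.sign_off(): hands the job in, once; it reports no verdict.
The state is a dict: "clock": time; "joint_pos": joint angles; "dq": joint speeds; "effort": joint torques, N m; "position": TCP position; "orientation": TCP orientation; "force": force on the tool from outside, world axes, zero at the start; "torque": the same for the moment, N m; "width": opening from 0.0 (shut) to 1.0 (fully open).
Only numpy, scipy, OpenCV 4.12 (cv2) and the standard library are available. Lean on these libraries where they do the work, as an engineer would, in place of code of your own. Each camera call takes 0.05 s, during which the arm holds its last target.

TASK

Two hand valves stand bolted to the lab bench; their levers stand upright and spring back to the middle when let go. Take the one whose lever ends in a round ball, push that lever right over towards the side where its fat cylindrical silencer sticks out, hold it there for two seconds to vent the line, then let it spring back upright. Do not work it the opposite way, and leave the other valve's lever, the one with the cross-bar, alone.

Things in the scene. Friction and masses are not known exactly. Their poses are not given: they have to be found in the camera images.
- vent_valve: the valve to use, fixed, turned any way about the vertical: 96 mm square steel foot, 34 mm pipe, on it a 56 mm square aluminium block, top 95 mm above the bench. Origin: underside of the foot, on the bench, below the lever's pivot. +y points to the side where the silencer (30 mm thick cylinder, ends 83 mm out, 70 mm up) sticks out; -y has only a flat plug. The lever swings in its y-z plane.
- ball_knob (a point): centre of the 34 mm black ball on top of the lever to push. The lever is a 10 mm round steel stem pivoted 100 mm above the bench; the ball's centre is 120 mm from the pivot, so 220 mm above the bench when upright.
- vent_lever (a joint): lean of that lever in rad: 0 upright (rest), positive towards the silencer (the valve's +y), stops at +0.6 and -0.6; the valve vents from 0.4 up. Spring 1.1 N m/rad, so about 5.5 N at the ball near the stop; it is damped and recentres in about half a second without overshoot.
- cross_grip (a point): middle of the 60 mm long, 16 mm thick cross-bar on top of the other valve's 70 mm lever, 145 mm above the bench over that valve's middle; to be left alone. That valve also has a silencer. The valves stand at least 260 mm apart, either one on the left. All else on the bench (tube rack, well plate, tip box, bottle) is under 150 mm tall and over 120 mm from either valve's middle.

How it is judged:
By the outcome, as a careful person would: the job done as asked, in the order asked, and still so for the second after the job is handed in, with the robot touching nothing.
It also fails if it takes over 35 s, if anything falls off the work surface, if the arm or the gripper's body presses on something with over 40 N, if the wrist force passes 120 N, or if a joint passes its speed limit or range.

## Working session

There is one attempt and no reset: what is moved stays moved. The work goes in short steps, Python scripts to look and compute and a shell command to move; the robot and the scene stay as the last step left them, time stands still between calls to the robot, and variables do not carry over. Pictures are saved under pics/ and viewed, and the job is handed in when it is done.

```bash
mkdir -p pics; python3 - <<'E'
from bench import ctrl, vision
import cv2
for n in("scene","top"):
    cv2.imwrite(f"pics/{n}0.png",vision.grab_frame(n)); print(n,vision.calibration(n))
print(ctrl.read_state())
E
```

```text
scene {'fovy': 52.29538334204566, 'cx': 309.3973650837973, 'cy': 202.56921979581654, 'R': array([[-0.13891297,  0.99028785,  0.00575836],
       [ 0.86514142,  0.1241835 , -0.48591026],
       [-0.48190612, -0.06251744, -0.87398974]]), 't': array([ 0.06868174, -0.41147458,  1.1938266 ])}
top {'fovy': 51.73897608368989, 'cx': 311.83295514393825, 'cy': 203.86232551072555, 'R': array([[ 0.02889435, -0.99894072,  0.03581287],
       [-0.9910052 , -0.03331148, -0.12961111],
       [ 0.1306668 , -0.03174572, -0.99091796]]), 't': array([-0.03195137,  0.57862039,  0.7360734 ])}
{'clock': 0.1, 'joint_pos': array([-1.21252452,  0.61580478, -0.012611  ,  1.42467303,  0.00810789,
        1.10339169, -0.04042231]), 'dq': array([-0.00172144, -0.00463894, -0.00090137, -0.00271641, -0.00073486,
        0.00068361,  0.00010162]), 'effort': array([ 1.48668354e-03, -4.60040689e+01,  2.10118946e-01, -1.66243905e+01,
       -6.12391136e-02,  1.69996155e-02,  8.89008675e-05]), 'position': array([0.24371406, 0.60184723, 0.21763026]), 'orientation': array([ 6.36989436e-04,  8.29248830e-01,  5.58878465e-01, -9.13033802e-04]), 'force': array([0.40970526, 0.10453075, 0.32781658]), 'torque': array([0.00236684, 0.03069977, 0.01248807]), 'width': 0.9979094913427238}
```

View pics/scene0.png

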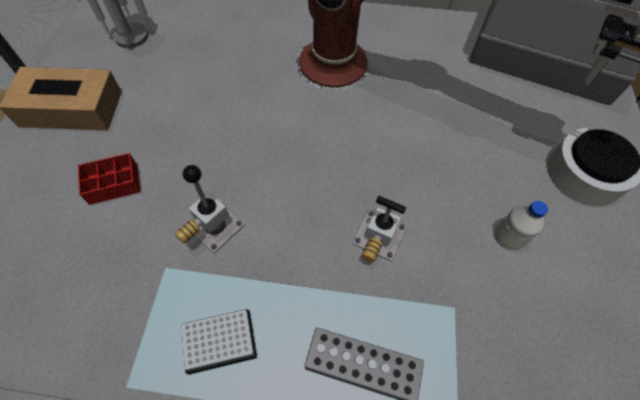

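View pics/top0.png

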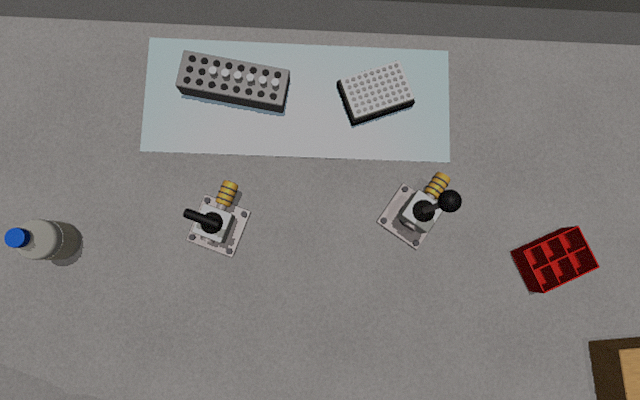

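The scene view has the ball at about (192,174) and its silencer end at about (182,235). The top view has the ball at about (450,201) and the silencer at about (438,180). I'll zoom in and triangulate.

```bash
cat > h.py <<'E'
import numpy as np, cv2
from bench import ctrl, vision
def K(c): 
    f=200/np.tan(np.radians(c['fovy'])/2); return np.array([[f,0,c['cx']],[0,f,c['cy']],[0,0,1]])
C={n:vision.calibration(n) for n in('scene','top')}
P={n:K(c)@np.c_[c['R'],c['t']] for n,c in C.items()}
def tri(a,b):
    X=cv2.triangulatePoints(P['scene'],P['top'],np.array(a,float).reshape(2,1),np.array(b,float).reshape(2,1)); return X[:3,0]/X[3,0]
def proj(n,X):
    x=P[n]@np.append(X,1); return x[:2]/x[2]
def atz(n,p,z):
    c=C[n]; d=c['R'].T@np.linalg.solve(K(c),[*p,1]); o=-c['R'].T@c['t']; return o+d*(z-o[2])/d[2]
E
python3 - <<'E'
from h import *
X=tri((192,174),(450,201)); print(X,proj('scene',X),proj('top',X))
a=cv2.imread('pics/scene0.png')[150:260,150:260];b=cv2.imread('pics/top0.png')[160:260,370:470]
cv2.imwrite('pics/z0.png',np.hstack([cv2.resize(a,(400,400),interpolation=2),cv2.resize(b,(400,400),interpolation=2)]))
for n in('scene','top'): print(proj(n,np.array([0,0,0])), n)
# bases of the robot for distortion check
E
```

```text
[ 0.56667909 -0.20872292  0.21673444] [191.46214957 173.8630295 ] [449.33184596 201.05333295]
[332.83493984  62.15393641] scene
[293.92970819 528.07956423] top
```

View pics/z0.png

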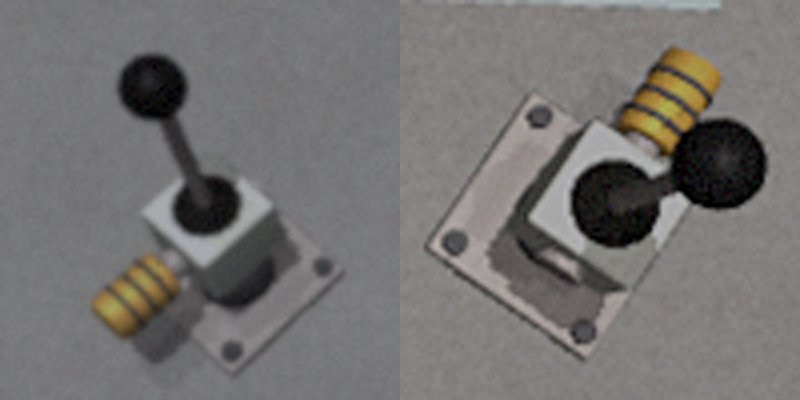

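```bash
python3 - <<'E'
from h import *
a,b=(180.8,235.8),(443.5,176.5)
print(tri(a,b),atz('scene',a,.07),atz('top',b,.07))
# ball refined
s=(150+152*.275,150+86*.275); t=(370+(719-400)/4,160+163/4)
B=tri(s,t);print(B,atz('scene',s,.22),atz('top',t,.22))
# foot corners z~0.008 top
f=[(370+(x-400)/4,160+y/4) for x,y in((533,93),(427,247),(588,358))]
F=[atz('top',p,.01) for p in f];print(F)
print('centre from diag',(F[0]+F[2])/2, 'edges',F[0]-F[1],F[2]-F[1])
from scipy.spatial.transform import Rotation as R
S=ctrl.read_state();print(R.from_quat(S['orientation'],scalar_first=True).as_matrix())
E
```

```text
[ 0.63258954 -0.24978335  0.07562686] [ 0.63050734 -0.25049492  0.07      ] [ 0.63394553 -0.25324439  0.07      ]
[ 0.56687491 -0.20826712  0.21810235] [ 0.56809493 -0.20685509  0.22      ] [ 0.5666539 -0.2081269  0.22     ]
[array([ 0.63017453, -0.19416054,  0.01      ]), array([ 0.55220763, -0.14215115,  0.01      ]), array([ 0.50082157, -0.22099341,  0.01      ])]
centre from diag [ 0.56549805 -0.20757697  0.01      ] edges [ 0.07796689 -0.05200939  0.        ] [-0.05138606 -0.07884226  0.        ]
[[ 3.75308055e-01  9.26899790e-01 -8.02265067e-04]
 [ 9.26897463e-01 -3.75308911e-01 -2.07699535e-03]
 [-2.22626378e-03  3.58956287e-05 -9.99997521e-01]]
```

Both fixes put the pivot at about (0.566, -0.208), with the silencer along (0.834, -0.551). I'll shut the fingers, raise the tool and go over to the side opposite the silencer.

```bash
python3 -m handwheel '[{"travel":[0,0,-4.5],"twist":[0,0,0.1],"claw":0},{"travel":[0,0,-4.5],"twist":[0,0,0.1],"claw":0},{"travel":[-3,2,0],"twist":[0,0,0],"claw":0},{"travel":[-3,2,0],"twist":[0,0,0],"claw":0},{"travel":[-3,2,0],"twist":[0,0,0],"claw":0}]'
cat > go.py <<'E'
import sys
from h import *
from scipy.spatial.transform import Rotation as R
S=ctrl.read_state(); M=R.from_quat(S['orientation'],scalar_first=True).as_matrix()
T=np.array([float(v) for v in sys.argv[1:4]])
d=np.array([.834,-.551,0]);Mt=np.c_[[.551,.834,0],d,[0,0,-1]]
np.set_printoptions(precision=4,suppress=True)
print('t',S['clock'],'p',S['position'],'F',S['force'],'w',S['width'],'j',S['joint_pos'])
print('cm tool',M.T@(T-S['position'])*100,'twist',R.from_matrix(M.T@Mt).as_rotvec())
E
python3 go.py 0.525 -0.18 0.30
```

```text
clock: 0.6
position: [0.2414, 0.4942, 0.3065]
orientation: [0.002, 0.882, 0.472, -0.004]
force: [0.2, -0.4, -0.4]
width: 0.62
t 0.6 p [0.2414 0.4942 0.3065] F [ 0.1984 -0.4024 -0.3553] w 0.6202780403082421 j [-1.188   0.3864  0.0481  1.5712 -0.0205  1.1928 -0.1524]
cm tool [-40.3844  60.977    1.0213] twist [ 0.0004  0.0085 -0.0037]
```

```bash
python3 -m handwheel '[{"travel":[-2.3,3.5,0],"twist":[0,0,0],"claw":0},{"travel":[-2.3,3.5,0],"twist":[0,0,0],"claw":0},{"travel":[-2.3,3.5,0],"twist":[0,0,0],"claw":0},{"travel":[-2.3,3.5,0],"twist":[0,0,0],"claw":0},{"travel":[-2.3,3.5,0],"twist":[0,0,0],"claw":0}]'
python3 -m handwheel '[{"travel":[-2.3,3.5,0],"twist":[0,0,0],"claw":0},{"travel":[-2.3,3.5,0],"twist":[0,0,0],"claw":0},{"travel":[-2.3,3.5,0],"twist":[0,0,0],"claw":0},{"travel":[-2.3,3.5,0],"twist":[0,0,0],"claw":0},{"travel":[-2.3,3.5,0],"twist":[0,0,0],"claw":0}]'
python3 go.py 0.525 -0.18 0.30
```

```text
clock: 1.1
position: [0.3217, 0.294, 0.3063]
orientation: [0.002, 0.88, 0.476, -0.006]
force: [1.5, 0.4, 0.5]
width: 0.191
clock: 1.6
position: [0.4058, 0.0928, 0.3067]
orientation: [0.002, 0.879, 0.476, -0.006]
force: [-0.3, -0.1, 0.1]
width: 0.005
t 1.6 p [0.4058 0.0928 0.3067] F [-0.2991 -0.0601  0.0797] w 0.004822956085989741 j [-0.5299  0.1658  0.2951  1.8974 -0.0463  1.0968  0.7757]
cm tool [-16.327   24.8915   0.8139] twist [-0.0025  0.0126  0.0058]
```

```bash
python3 -m handwheel '[{"travel":[-2.3,3.5,0],"twist":[0,0,0],"claw":0},{"travel":[-2.3,3.5,0],"twist":[0,0,0],"claw":0},{"travel":[-2.3,3.5,0],"twist":[0,0,0],"claw":0},{"travel":[-2.3,3.5,0],"twist":[0,0,0],"claw":0},{"travel":[-2.3,3.5,0],"twist":[0,0,0],"claw":0}]'
python3 go.py 0.525 -0.18 0.30
```

```text
clock: 2.1
position: [0.4901, -0.1068, 0.3067]
orientation: [0.001, 0.879, 0.477, -0.007]
force: [1.5, -0.6, 0.4]
width: 0.006
t 2.1 p [ 0.4901 -0.1068  0.3067] F [ 1.5191 -0.5677  0.423 ] w 0.006347987365319187 j [-0.1375  0.3223  0.4189  1.7033 -0.1303  1.154   1.3105]
cm tool [-4.2268  6.9153  0.6884] twist [-0.005   0.0123  0.0073]
```

```bash
python3 -m handwheel '[{"travel":[-2,3,0],"twist":[0,0.006,0.004],"claw":0},{"travel":[-1.6,2.2,0],"twist":[0,0.006,0],"claw":0},{"travel":[0,0,0],"twist":[0,0,0],"claw":0}]'
python3 go.py 0.525 -0.18 0.187; python3 - <<'E'
from h import *
for n in('scene','top'): cv2.imwrite(f'pics/{n}1.png',vision.grab_frame(n))
E
```

```text
clock: 2.4
position: [0.5141, -0.1746, 0.3051]
orientation: [-0.001, 0.882, 0.471, -0.003]
force: [-0.4, 1.0, 0.1]
width: 0.008
t 2.4 p [ 0.5141 -0.1746  0.3051] F [-0.4082  1.0242  0.1156] w 0.008089870621007265 j [-0.0059  0.3957  0.4338  1.6027 -0.1716  1.1877  1.444 ]
cm tool [ 0.2149  1.2635 11.8058] twist [-0.0051  0.0047 -0.0065]
```

```bash
python3 -c "
import cv2,numpy as np
a=cv2.imread('pics/scene1.png');b=cv2.imread('pics/top1.png')
cv2.imwrite('pics/z1.png',np.hstack([cv2.resize(a[80:280,100:300],(400,400)),cv2.resize(b[120:320,330:530],(400,400))]))"
```

```text
(no output)
```

View pics/z1.png

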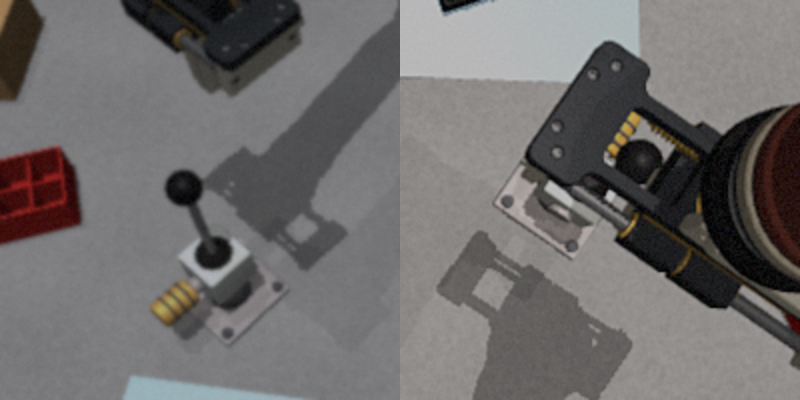

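```bash
python3 - <<'E'
from h import *
S=np.array([.514,-.1746,.305])
for dz in(0,.084,.15,.25):
  for n in('scene','top'): print(dz,n,proj(n,S+[0,0,dz]))
print({n:-C[n]['R'].T@C[n]['t'] for n in C})
E
```

```text
0 scene [206.8126402  121.92753033]
0 top [448.81604338 232.79036994]
0.084 scene [194.92690706  85.38552284]
0.084 top [478.68248694 227.87079801]
0.15 scene [183.39943026  49.94495398]
0.15 top [511.89442496 222.40015945]
0.25 scene [160.56468619 -20.25916207]
0.25 top [594.19706491 208.84334758]
{'scene': array([0.94083683, 0.05771864, 0.84305699]), 'top': array([0.47815867, 0.01072436, 0.80552825])}
```

View pics/scene1.png

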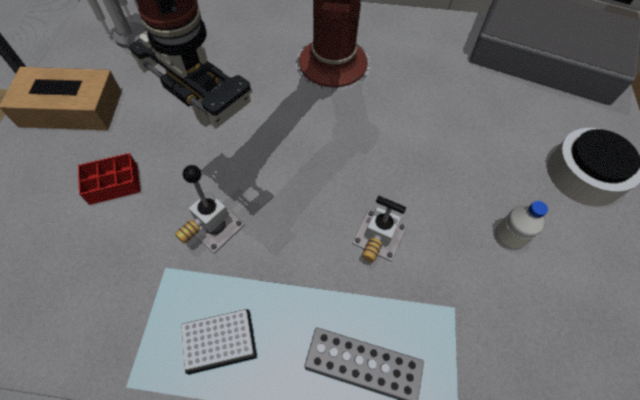

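View pics/top1.png

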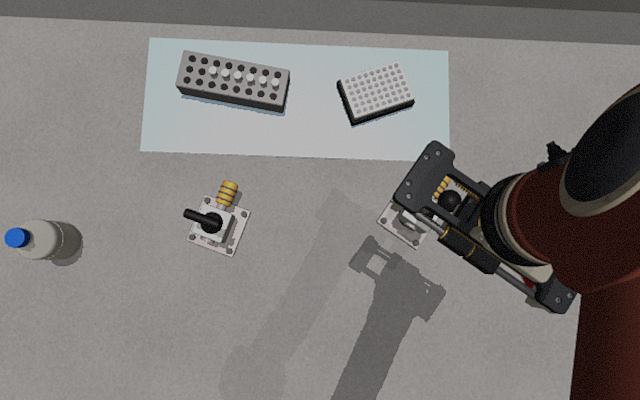

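```bash
python3 -c "
import cv2,numpy as np
a=cv2.imread('pics/scene1.png');b=cv2.imread('pics/top1.png')
a=cv2.circle(a,(207,122),1,(0,0,255),-1)
cv2.imwrite('pics/z2.png',cv2.convertScaleAbs(cv2.resize(a[10:160,110:280],(680,600),interpolation=2),alpha=1.8,beta=20))"
```

```text
(no output)
```

View pics/z2.png

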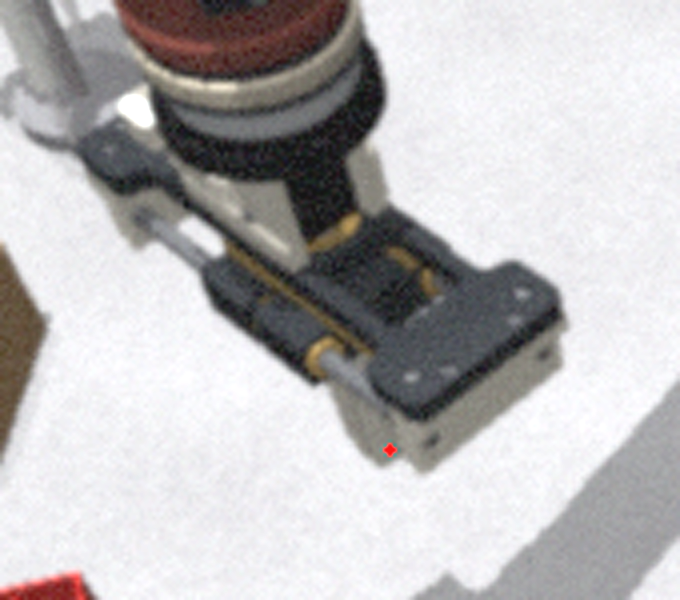

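The tip matches the TCP projection. It is 62 mm behind the ball's axis and laterally centred, so I'll descend there.

```bash
python3 -m handwheel '[{"travel":[0,0,4],"twist":[0,0,0],"claw":0},{"travel":[0,0,4],"twist":[0,0,0],"claw":0},{"travel":[0,0,3.5],"twist":[0,0,-0.005],"claw":0},{"travel":[0,0,0],"twist":[0,0,0],"claw":0}]'
python3 go.py 0.602 -0.2315 0.187
```

```text
clock: 2.9
position: [0.5147, -0.1614, 0.1885]
orientation: [-0.004, 0.877, 0.48, 0.001]
force: [-0.7, -0.6, 0.5]
width: 0.006
t 2.9 p [ 0.5147 -0.1614  0.1885] F [-0.6995 -0.6166  0.5331] w 0.006390172150387461 j [ 0.0134  0.5009  0.383   1.7899 -0.2388  0.9013  1.5062]
cm tool [-1.2032 11.129   0.0737] twist [-0.0065 -0.0048  0.0151]
```

```bash
python3 -m handwheel '[{"travel":[-1,1,0],"twist":[-0.006,-0.005,0.015],"claw":0},{"travel":[0,0,0],"twist":[0,0,0],"claw":0}]'
python3 go.py 0.602 -0.2315 0.187
```

```text
clock: 3.1
position: [0.5192, -0.1742, 0.1906]
orientation: [0.001, 0.88, 0.475, 0.001]
force: [0.3, 0.3, 0.5]
width: 0.007
t 3.1 p [ 0.5192 -0.1742  0.1906] F [0.2704 0.2861 0.4839] w 0.007269040856456045 j [ 0.0269  0.5082  0.3911  1.7711 -0.2385  0.907   1.5107]
cm tool [-0.2453 10.0673  0.3789] twist [ 0.0018 -0.001   0.0028]
```

```bash
python3 -m handwheel '[{"travel":[-0.1,1.2,0.2],"twist":[0,0,0],"claw":0},{"travel":[-0.1,1.2,0.1],"twist":[0,0,0],"claw":0},{"travel":[0,1.2,0],"twist":[0,0,0],"claw":0},{"travel":[0,1.2,0],"twist":[0,0,0],"claw":0},{"travel":[0,1.2,0],"twist":[0,0,0],"claw":0}]'
python3 go.py 0.602 -0.2315 0.187
```

```text
clock: 3.6
position: [0.5705, -0.2084, 0.197]
orientation: [0.001, 0.88, 0.475, 0.004]
force: [-2.9, 2.6, -3.1]
width: 0.001
t 3.6 p [ 0.5705 -0.2084  0.197 ] F [-2.8626  2.556  -3.1279] w 0.00128330806032164 j [ 0.0852  0.5872  0.3821  1.5988 -0.2547  0.9973  1.5378]
cm tool [-0.2142  3.8993  1.0277] twist [ 0.0062 -0.0063  0.004 ]
```

```bash
python3 -m handwheel '[{"travel":[-0.1,1,0.7],"twist":[0,0,0],"claw":0},{"travel":[-0.1,1,0.5],"twist":[0,0,0],"claw":0},{"travel":[0,0.8,0.3],"twist":[0,0,0],"claw":0}]'
python3 go.py 0.602 -0.2315 0.187; python3 - <<'E'
from h import *
for n in('scene','top'): cv2.imwrite(f'pics/{n}2.png',vision.grab_frame(n))
a=cv2.imread('pics/scene2.png');b=cv2.imread('pics/top2.png')
cv2.imwrite('pics/z3.png',cv2.convertScaleAbs(np.hstack([cv2.resize(a[100:280,110:290],(400,400)),cv2.resize(b[120:300,350:530],(400,400))]),alpha=1.5,beta=10))
E
```

```text
clock: 3.9
position: [0.5941, -0.2245, 0.1859]
orientation: [0.0, 0.879, 0.476, 0.006]
force: [-5.4, 2.7, 1.5]
width: 0.008
t 3.9 p [ 0.5941 -0.2245  0.1859] F [-5.4048  2.7044  1.4822] w 0.0075588658801848665 j [ 0.1158  0.6403  0.3722  1.5287 -0.2691  1.0153  1.554 ]
cm tool [-0.1494  1.0424 -0.1101] twist [ 0.0057 -0.0099  0.0052]
```

View pics/z3.png

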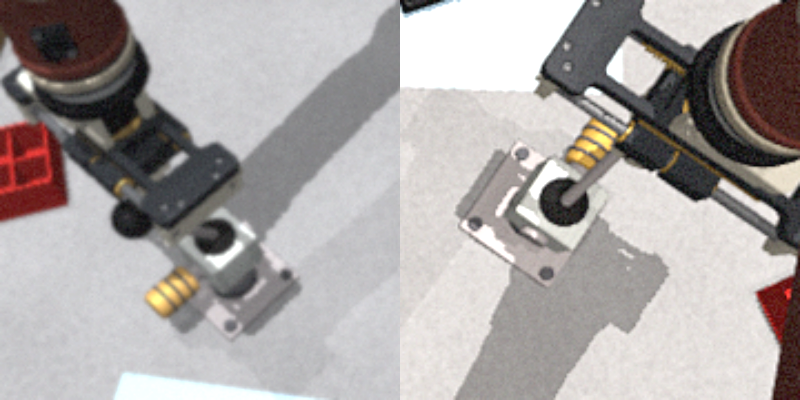

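The lever now leans towards the silencer, with the ball at about (169,199) in the scene view. I'll estimate the lean.

```bash
cat > lean.py <<'E'
from h import *
for q in(0,.3,.4,.45,.5,.55,.6):
    print(q,proj('scene',np.array([.5665,-.208,.1])+.12*np.array([.834*np.sin(q),-.551*np.sin(q),np.cos(q)])))
E
python3 lean.py
```

```text
0 [191.43208016 172.84660381]
0.3 [177.03774926 186.82402831]
0.4 [172.78142289 192.01554601]
0.45 [170.79214032 194.67043769]
0.5 [168.90522713 197.35182163]
0.55 [167.1273967  200.04985059]
0.6 [165.46481027 202.75463899]
```

Lean is about 0.5. I'll push the last part to the stop in small rows.

```bash
python3 -m handwheel '[{"travel":[0,0.6,0],"twist":[0,0,0],"claw":0},{"travel":[0,0.5,0],"twist":[0,0,0],"claw":0}]'
python3 go.py 0.602 -0.2315 0.187;  python3 - <<'E'
from h import *
a=vision.grab_frame('scene')
cv2.imwrite('pics/z4.png',cv2.convertScaleAbs(cv2.resize(a[150:250,130:230],(600,600),interpolation=2),alpha=1.5,beta=10))
E
```

```text
clock: 4.2
position: [0.5995, -0.2282, 0.183]
orientation: [-0.005, 0.879, 0.476, 0.002]
force: [-3.9, 3.4, 0.5]
width: 0.008
t 4.2 p [ 0.5995 -0.2282  0.183 ] F [-3.9432  3.4241  0.5239] w 0.007924904033830114 j [ 0.1245  0.6587  0.3699  1.5003 -0.2711  1.0375  1.5555]
cm tool [-0.1326  0.3848 -0.4008] twist [-0.0062 -0.0087  0.0051]
```

View pics/z4.png

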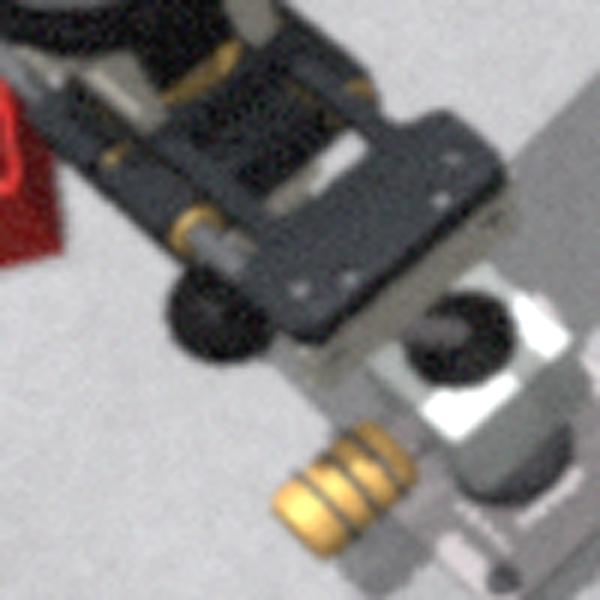

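The ball at about (166,202) gives a lean of about 0.58, with 5.2 N on the tool, so it is nearly at the stop. I'll hold, adding small pushes against sag.

```bash
python3 -m handwheel '[{"travel":[0,0.2,-0.2],"twist":[0,0,0],"claw":0},{"travel":[0,0.1,-0.1],"twist":[0,0,0],"claw":0},{"travel":[0,0.1,0],"twist":[0,0,0],"claw":0},{"travel":[0,0.1,0],"twist":[0,0,0],"claw":0},{"travel":[0,0.1,0],"twist":[0,0,0],"claw":0}]'
python3 go.py 0.602 -0.2315 0.187
```

```text
clock: 4.75
position: [0.5995, -0.2283, 0.183]
orientation: [-0.011, 0.879, 0.476, -0.002]
force: [-4.3, 3.1, 0.4]
width: 0.004
t 4.75 p [ 0.5995 -0.2283  0.183 ] F [-4.3431  3.0778  0.4136] w 0.003769082887738642 j [ 0.1281  0.6664  0.3691  1.4848 -0.2707  1.0609  1.5551]
cm tool [-0.1296  0.377  -0.4099] twist [-0.0218 -0.0074  0.0054]
```

```bash
python3 -m handwheel '[{"travel":[0,0.3,-0.1],"twist":[-0.012,0,0],"claw":0},{"travel":[0,0.2,-0.1],"twist":[-0.01,0,0],"claw":0},{"travel":[0,0.2,0],"twist":[-0.006,0,0],"claw":0},{"travel":[0,0.2,0],"twist":[-0.006,0,0],"claw":0},{"travel":[0,0.2,0],"twist":[-0.006,0,0],"claw":0}]'
python3 go.py 0.602 -0.2315 0.187
```

```text
clock: 5.25
position: [0.6023, -0.2302, 0.1812]
orientation: [-0.002, 0.879, 0.476, 0.003]
force: [-4.6, 3.4, 0.9]
width: 0.003
t 5.25 p [ 0.6023 -0.2302  0.1812] F [-4.5989  3.3563  0.8784] w 0.0033598236683416095 j [ 0.1242  0.6632  0.3707  1.4972 -0.2705  1.0309  1.5555]
cm tool [-0.1236  0.046  -0.5771] twist [-0.0004 -0.0064  0.0056]
```

```bash
python3 -m handwheel '[{"travel":[0,0.2,-0.2],"twist":[-0.006,0,0],"claw":0},{"travel":[0,0.2,-0.2],"twist":[-0.006,0,0],"claw":0},{"travel":[0,0.2,-0.2],"twist":[-0.006,0,0],"claw":0},{"travel":[0,0.2,-0.1],"twist":[-0.006,0,0],"claw":0},{"travel":[0,0.2,-0.1],"twist":[-0.006,0,0],"claw":0}]'
python3 go.py 0.602 -0.2315 0.187;  python3 - <<'E'
from h import *
a=vision.grab_frame('scene')
cv2.imwrite('pics/z5.png',cv2.convertScaleAbs(cv2.resize(a[150:250,130:230],(600,600),interpolation=2),alpha=1.5,beta=10))
E
```

```text
clock: 5.75
position: [0.6007, -0.2292, 0.1824]
orientation: [-0.001, 0.879, 0.476, 0.002]
force: [-5.5, 4.6, -0.1]
width: 0.006
t 5.75 p [ 0.6007 -0.2292  0.1824] F [-5.5441  4.5579 -0.1423] w 0.00574128004378513 j [ 0.121   0.6595  0.3723  1.5014 -0.2679  1.0304  1.5536]
cm tool [-0.1199  0.2341 -0.4628] twist [-0.0003 -0.0042  0.0061]
```

View pics/z5.png

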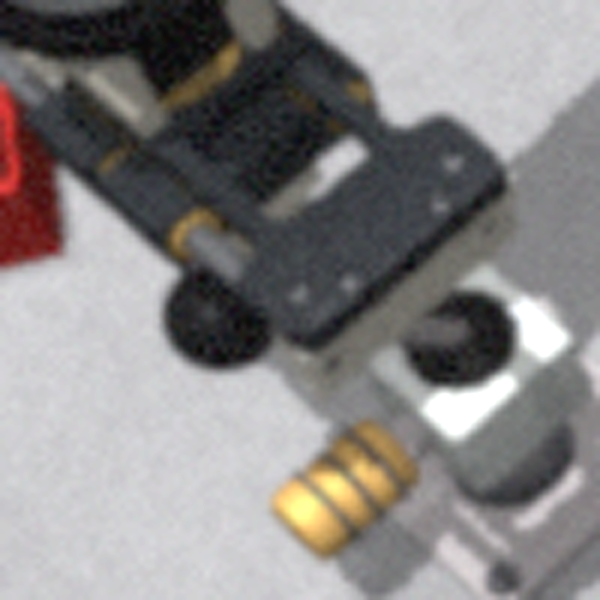

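The ball is now at about (165.8,203), which is at the stop (about 0.6), and 7 N is on the tool. I'll hold here for over two more seconds to be safe.

```bash
for i in 1; do python3 -m handwheel '[{"travel":[0,0.2,-0.1],"twist":[-0.006,0,0],"claw":0},{"travel":[0,0.2,-0.1],"twist":[-0.006,0,0],"claw":0},{"travel":[0,0.2,-0.1],"twist":[-0.006,0,0],"claw":0},{"travel":[0,0.2,-0.1],"twist":[-0.006,0,0],"claw":0},{"travel":[0,0.2,-0.1],"twist":[-0.006,0,0],"claw":0}]'; done
python3 go.py 0.602 -0.2315 0.187
```

```text
clock: 6.3
position: [0.6009, -0.2293, 0.1822]
orientation: [0.002, 0.879, 0.477, 0.002]
force: [-4.4, 3.1, -0.1]
width: 0.008
t 6.3 p [ 0.6009 -0.2293  0.1822] F [-4.4032  3.064  -0.1466] w 0.008436524799297048 j [ 0.1183  0.6575  0.3736  1.5063 -0.2665  1.0219  1.5527]
cm tool [-0.1219  0.2086 -0.478 ] twist [ 0.0057 -0.0026  0.0065]
```

```bash
python3 -m handwheel '[{"travel":[0,0.2,-0.1],"twist":[-0.006,0,0],"claw":0},{"travel":[0,0.2,-0.1],"twist":[-0.006,0,0],"claw":0},{"travel":[0,0.2,-0.1],"twist":[-0.006,0,0],"claw":0},{"travel":[0,0.2,-0.1],"twist":[-0.006,0,0],"claw":0},{"travel":[0,0.2,-0.1],"twist":[-0.006,0,0],"claw":0}]'
python3 go.py 0.602 -0.2315 0.187
```

```text
clock: 6.8
position: [0.601, -0.2294, 0.1822]
orientation: [0.005, 0.879, 0.477, 0.003]
force: [-6.0, 2.7, 0.1]
width: 0.007
t 6.8 p [ 0.601  -0.2294  0.1822] F [-6.0482  2.6698  0.0912] w 0.006544473236563044 j [ 0.1155  0.6553  0.3749  1.5114 -0.2651  1.0137  1.5518]
cm tool [-0.1241  0.2026 -0.4815] twist [ 0.0114 -0.0011  0.0069]
```

```bash
python3 -m handwheel '[{"travel":[0,0.2,-0.1],"twist":[-0.006,0,0],"claw":0},{"travel":[0,0.2,-0.1],"twist":[-0.006,0,0],"claw":0},{"travel":[0,0.2,-0.1],"twist":[-0.006,0,0],"claw":0},{"travel":[0,0.2,-0.1],"twist":[-0.006,0,0],"claw":0},{"travel":[0,0.2,-0.1],"twist":[-0.006,0,0],"claw":0}]'
python3 go.py 0.602 -0.2315 0.187
```

```text
clock: 7.3
position: [0.6011, -0.2295, 0.1821]
orientation: [0.008, 0.879, 0.477, 0.004]
force: [-5.2, 3.3, -0.9]
width: 0.002
t 7.3 p [ 0.6011 -0.2295  0.1821] F [-5.2035  3.2689 -0.9157] w 0.0022457391113951744 j [ 0.1129  0.6531  0.3762  1.5165 -0.2636  1.0055  1.5508]
cm tool [-0.1174  0.1972 -0.4838] twist [0.0171 0.0005 0.0072]
```

Held past 0.4 from about 3.9 s to 7.3 s. Now I'll back off straight along -d.

```bash
python3 -m handwheel '[{"travel":[0,-1.5,0],"twist":[0.01,0,0],"claw":0},{"travel":[0,-2,0],"twist":[0,0,0],"claw":0},{"travel":[0,-2.5,0],"twist":[0,0,0],"claw":0},{"travel":[0,-3,0],"twist":[0,0,0],"claw":0},{"travel":[0,-3,0],"twist":[0,0,0],"claw":0}]'
python3 go.py 0.511 -0.172 0.187
```

```text
clock: 7.8
position: [0.511, -0.1716, 0.183]
orientation: [0.019, 0.879, 0.476, 0.01]
force: [0.3, 1.1, -0.1]
width: 0.005
t 7.8 p [ 0.511  -0.1716  0.183 ] F [ 0.2842  1.1059 -0.0781] w 0.0049542968867456166 j [ 0.0091  0.4874  0.3959  1.8385 -0.2369  0.8195  1.5101]
cm tool [-0.0331  0.0443 -0.3952] twist [ 0.0433 -0.0003  0.0045]
```

Clear of the lever with no contact force. I'll back off a little more, rise, and check.

```bash
python3 -m handwheel '[{"travel":[0,-2,0],"twist":[0.04,0,0],"claw":0},{"travel":[0,-1,-3],"twist":[0,0,0],"claw":0},{"travel":[0,-1,-4],"twist":[0,0,0],"claw":0},{"travel":[0,0,-3],"twist":[0,0,0],"claw":0},{"travel":[0,0,0],"twist":[0,0,0],"claw":0}]'
python3 -m handwheel '[{"travel":[0,0,0],"twist":[0,0,0],"claw":0},{"travel":[0,0,0],"twist":[0,0,0],"claw":0},{"travel":[0,0,0],"twist":[0,0,0],"claw":0}]'
python3 - <<'E'
from h import *
a=vision.grab_frame('scene');cv2.imwrite('pics/scene6.png',a)
E
```

```text
clock: 8.3
position: [0.4814, -0.1522, 0.2889]
orientation: [0.007, 0.88, 0.475, 0.005]
force: [0.1, -1.3, -0.3]
width: 0.006
clock: 8.6
position: [0.4836, -0.1539, 0.2886]
orientation: [0.009, 0.88, 0.474, 0.006]
force: [-0.3, 0.8, -0.2]
width: 0.004
```

View pics/scene6.png

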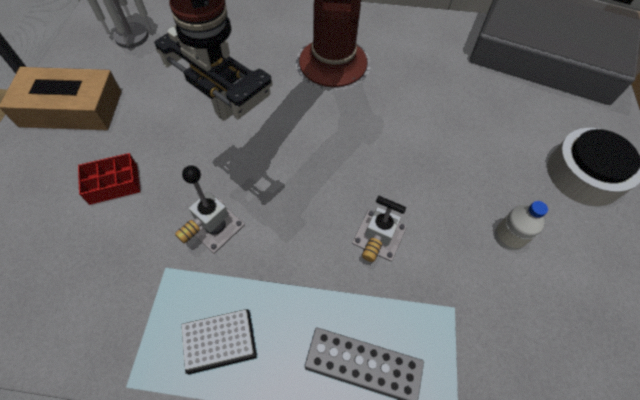

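The ball is back at (192,174), upright. The cross-bar valve at (390,205) is unchanged and the arm is clear.

```bash
python3 -c "
from bench import ctrl
print(ctrl.sign_off())"
```

```text
the job is handed in; nothing more can be done
None
```

I pushed the ball-topped lever over towards its silencer until it reached the stop, held it there, and let it spring back upright. The job was handed in at about 8.7 s.

- **Hold:** the lever leaned about 0.5 at 3.9 s, 0.58 at 4.2 s and about 0.6 (the stop) at 5.75 s. I released it at 7.3 s, so it was past the 0.4 venting point for over 3 s. The leans come from matching the ball's position in the images, and the times are from the robot's clock.
- **Forces:** about 5–7 N showed on the tool at the readings during the hold. That is near the expected spring force.
- **Last checks:** the ball was back at its starting pixel, about (192,174). The cross-bar lever and everything else looked unmoved, and the arm was clear with only sensor noise on the force reading. No check failed. The tool drifted by up to 13 mm while descending and pushing, and I corrected most of it along the way.

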